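# Shut the keeper bar of a punch carrier, lift the carrier and hold it level

### The arm

A 6-joint arm with a two-finger parallel gripper is mounted at the origin on the work surface. World frame = base frame: x ahead of the robot, y to its left, z up, the work surface at z = 0. Lengths are in m, angles in rad, forces in N, time in s.
With the tool pointing down it reaches from about 0.35 to 0.975 m from the base axis. Payload 4.9 kg.
Tool frame: the origin (TCP) lies between the finger pads, 19 mm behind the fingertips; this is the grasp point; z points along the fingers, y is the line along which they close (so a half turn about z gives the same grasp; the last joint's range is limited). The gripper opens to 85 mm and grips with 20 to 120 N. Pads are 22 mm wide; open, the fingers measure 114 mm over their backs; the gripper's body (76 mm by 85 mm) begins 54 mm behind the grasp point. The pads swing forward as they close: fully open they stand 13 mm farther back than shut.
Start: joints at [1.094, 0.053, 1.613, -0, 1.476, -0.119], TCP at [0.219, 0.585, 0.25] pointing down, gripper open.
Joint ranges: [-3.01, 3.01], [-1.01, 2.22], [0.06, 2.58], [-1.02, 4.17], [0.09, 2.62], [-3.14, 3.14]. Speed limits (rad/s): [2.57, 2.57, 3.14, 3.14, 3.14, 3.14].

### API

Orientations are given as a unit quaternion [w, x, y, z].
In Python, from plant import monitor, vision, manip gives the robot as it stands. The module is installed in compiled form; this text tells all that it offers.
- The arm moves only by the tool arm_command, never from a script. Its argument "rows" is a list of rows, each a list of 3 entries, a list of its own where there are three numbers: the finger opening in mm, from 0 to 85.4, then the shift along the world's x, y, z in units of 30 cm (1.0 is 30 cm), then the turn, a rotation vector about the world's x, y, z in units of pi/2 rad (1.0 is pi/2 rad). In form: [[claw, [x, y, z], [wx, wy, wz]], ...]. A call has 1 to 12 rows; each row is the pose to reach, as a shift and turn from the pose commanded when the call began; what a row does not reach only later rows make up. A row lasts 1/12 s, in which the tool goes at most 41.7 mm and 7.16 degrees, less where a joint would pass 70% of its speed; a pose out of reach is approached as far as the arm can. A call with a number of a shift or a turn outside -1 to 1 is refused whole. A call with a gripper value outside its range is refused whole. The fingers move at their own pace and stop on an object; the grip force is fixed at half the most. Time passes only in rows, so rows that repeat a pose let the fingers close. It gives the time, the measured TCP pose, the force, the opening and the grip force at its end, in the units of the state.
- monitor.state(): the state, without advancing time (a new reading comes with each control period).
- vision.grab_frame(name): name is "side" or "top"; returns a dict with "color" (384x512x3 uint8, red, green, blue), "z_map" (384x512 float32, m along the optical axis (not along the pixel's ray), 0 where there is no reading), "mtx" (3x3 intrinsics, pixels), "R" (3x3) and "t" (3): a world point X has camera coordinates R X + t. Camera axes: x right, y down, z forward; pixel columns grow to the right and rows downward; lengths in m; the calibration is good to about 2 mm. A picture is of the moment at which its call begins.
- manip.job_done(): hands the job in; it is judged then, once.
The state is a dict: "time": time; "joint_pos": joint angles; "joint_vel": joint speeds; "joint_efforts": joint torques, N m; "tool_pos": TCP position; "tool_rot": TCP orientation; "contact_force": force on the tool from outside, world axes, zero at the start; "ft_torque": the same for the moment, N m; "gripper_width": opening from 0.0 (shut) to 1.0 (fully open); "grasp_force": force on a finger pad.
Only numpy, scipy, OpenCV 4.12 (cv2) and the standard library are available. Lean on these libraries where they do the work, as an engineer would, in place of code of your own. Each camera call takes 0.05 s, during which the arm holds its last target. There are 200 camera calls.

### The job

Make the punch carrier ready to be carried away: first, while it stands on the round block, swing its keeper bar down over the punches until it snaps home in its catch; then take the carrier by its wooden grip, lift it about 10 cm clear of the block and finish while holding it there, level and still in the air, with all six punches in their notches. Do not lift it before the keeper is shut, never tip it, and leave the hammer, the roundel, the bangle and the tin alone.

Things in the scene. Friction and masses are not known exactly. Their poses are not given: they have to be found in the camera images.
- block: the round dark wooden work block, 500 mm in diameter and 60 mm thick, fixed on the bench; origin at the centre of its underside
- carrier: loose punch carrier on the block, 0.85 kg loaded: light wooden tray 190 mm (x) by 130 mm (y), rim 24 mm high, z up, origin at the centre of its underside. Six punches lie along its y in two notched combs, tops 24 mm up. A fixed steel rod crosses the punch tips at y = +46 mm, the keeper bar their struck ends at y = -46 mm. The handle stands over the middle, along x
- grip (a point): middle of the wooden grip sleeve (20 mm diameter, 110 mm long) of the carrying handle, which runs along the carrier's x at y = 0, 82 mm above its underside, on a steel rod that comes down to the tray's ends at x = -90 and +90 mm. The loaded carrier balances within about 5 mm of this point. Free space all round; 58 mm below lie the punches
- keeper_hinge (a point): keeper bar's hinge, at x = -88, y = -46, z = 30 mm in the carrier, axis along its y. The bar is a steel rod of 8 mm diameter whose centre line starts here; shut, it lies level towards the carrier's +x; open, it stands up from here
- keeper (a joint): angle of the keeper bar, rad: 0 = shut and home against its stop, pi/2 = upright, 1.9 = leaning outwards, fully open. Hinge friction (about 0.5 N at the tab) lets it stay where it is left. In the last 0.07 rad it is pushed past a sprung ball in the catch: about 4 N down at the tab; once past 0.03 rad the ball drives it home and holds it
- keeper_tab (a point): centre of the red thumb tab (22 mm long, 18 wide, 6 thick) at the bar's free end, on its centre line 198 mm from the hinge. Shut, it overhangs the tray's end at x = 110, y = -46, z = 30 mm in the carrier
- catch (a point): the keeper's catch on the tray's +x end: top of a brass barrel, 12 mm in diameter, 42 mm above the carrier's underside, at x = 90, y = -28 mm; it takes up x = 84 to 96, y = -36 to -21 mm, beside the shut bar, on the handle's side
- punch1: loose steel chasing punch, 8 mm square, 112 mm long, 45 g, lying in the carrier's notch at x = -60 mm, along the carrier's y; origin under its middle
- punch2: loose steel chasing punch, 8 mm square, 112 mm long, 45 g, lying in the carrier's notch at x = -36 mm, along the carrier's y; origin under its middle
- punch3: loose steel chasing punch, 8 mm square, 112 mm long, 45 g, lying in the carrier's notch at x = -12 mm, along the carrier's y; origin under its middle
- punch4: loose steel chasing punch, 8 mm square, 112 mm long, 45 g, lying in the carrier's notch at x = +12 mm, along the carrier's y; origin under its middle
- punch5: loose steel chasing punch, 8 mm square, 112 mm long, 45 g, lying in the carrier's notch at x = +36 mm, along the carrier's y; origin under its middle
- punch6: loose steel chasing punch, 8 mm square, 112 mm long, 45 g, lying in the carrier's notch at x = +60 mm, along the carrier's y; origin under its middle
- hammer: a chasing hammer, 225 mm long and 58 mm over its head, handle of brown wood, lying on the far part of the block; origin under its middle, handle to its +y; to be left alone
- roundel: a chased silver roundel, disc of 60 mm diameter and 5 mm thick, lying on the near part of the block; origin under its centre; to be left alone
- bangle: a plain silver bangle, 70 mm across and 14 mm high, lying on the bench beside the block; origin under its centre; to be left alone
- tin: a round green tin with a brass lid, 70 mm across and 38 mm high, on the bench beside the block; origin under its centre; to be left alone
Mind the look-alikes: they are no part of the job. What is shaped like the punch1 but turquoise is not meant.

How it is judged:
On the way, in this order (a step that is already met when the one before it is completed fails the run):
1. the keeper bar is shut, home in its catch, while the carrier still stands on the block (value of joint keeper below 0.02 rad and height (world z) of carrier below 0.066 m and contact force between carrier and block above 0.5 N), for 0.2 s.
2. the carrier is lifted clear of the block with the keeper shut (value of joint keeper below 0.02 rad and height (world z) of carrier above 0.12 m and contact force between carrier and block below 0.05 N), for 0.2 s.
At the end, for the whole second after the job is handed in: Held by the fingers at the grip (TCP within 60 mm of its middle), underside 60-160 mm above the block, tilt under 0.07 rad, under 0.02 m/s and 0.15 rad/s; keeper under 0.02 rad; punches in their notches (8 mm along x, 14 mm along y, 10 mm up); bystanders within 15 mm of their start (all of step 2 and height (world z) of carrier below 0.22 m and angle between carrier's own z axis and vertical below 0.07 rad and linear speed of carrier below 0.02 m/s and angular speed of carrier below 0.15 rad/s and distance between the grasp point and grip below 0.06 m and contact force between carrier and the fingers above 2 N and x of punch1 in the frame of carrier between -0.068 and -0.052 m and y of punch1 in the frame of carrier between -0.014 and 0.014 m and z of punch1 in the frame of carrier between 0.008 and 0.026 m and x of punch2 in the frame of carrier between -0.044 and -0.028 m and y of punch2 in the frame of carrier between -0.014 and 0.014 m and z of punch2 in the frame of carrier between 0.008 and 0.026 m and x of punch3 in the frame of carrier between -0.02 and -0.004 m and y of punch3 in the frame of carrier between -0.014 and 0.014 m and z of punch3 in the frame of carrier between 0.008 and 0.026 m and x of punch4 in the frame of carrier between 0.004 and 0.02 m and y of punch4 in the frame of carrier between -0.014 and 0.014 m and z of punch4 in the frame of carrier between 0.008 and 0.026 m and x of punch5 in the frame of carrier between 0.028 and 0.044 m and y of punch5 in the frame of carrier between -0.014 and 0.014 m and z of punch5 in the frame of carrier between 0.008 and 0.026 m and x of punch6 in the frame of carrier between 0.052 and 0.068 m and y of punch6 in the frame of carrier between -0.014 and 0.014 m and z of punch6 in the frame of carrier between 0.008 and 0.026 m and distance of each of hammer, roundel, bangle, tin from where it was at the start of the episode below 0.015 m); the arm keeps its last pose, push and grip.
It fails at once if the carrier is lifted while the keeper bar is not shut (height (world z) of carrier above 0.075 m and value of joint keeper above 0.035 rad).
It fails at once if the carrier is tipped by more than 15 degrees (angle between carrier's own z axis and vertical above 0.26 rad).
It fails at once if a bystander (hammer, roundel, bangle or tin) is moved by more than 15 mm (distance of any of hammer, roundel, bangle, tin from where it was at the start of the episode above 0.015 m).
It also fails if it takes over 45 s, if anything falls off the work surface, if the arm or the gripper's body presses on something with over 40 N, if the wrist force passes 120 N, or if a joint passes its speed limit or range.

## Working session

There is one attempt and no reset: what is moved stays moved. The work goes in short steps, Python scripts to look and compute and a tool call to move; the robot and the scene stay as the last step left them, time stands still between calls to the robot, and variables do not carry over. Pictures are saved under pics/ and viewed, at most 10 in all, crops included, and the job is handed in when it is done.

Besides the shell and the picture viewer there is one more tool, called after ">>>" as a command line: name --argument value ..., lists and objects as JSON in quotes. arm_command: Moves the arm, as the interface text tells. Shifts and turns lie within -1 to 1; 1 stands for 30 cm of shift or pi/2 rad of turn. Its arguments: {"type":"object","properties":{"rows":{"type":"array"}},"required":["rows"]}

```bash
mkdir -p pics
cat > h.py <<'E'
import numpy as np, cv2, pickle
from plant import monitor, vision, manip
def grab(n, save=None):
    f=vision.grab_frame(n)
    if save: cv2.imwrite('pics/%s.png'%save, f['color'][:,:,::-1])
    return f
def cloud(f):
    z=f['z_map']; K=f['mtx']; v,u=np.mgrid[:z.shape[0],:z.shape[1]]
    P=np.stack([(u-K[0,2])/K[0,0]*z,(v-K[1,2])/K[1,1]*z,z],-1)
    return (P-f['t'])@f['R']
def proj(f,X):
    c=f['R']@np.array(X)+f['t']; p=f['mtx']@c; return p[:2]/p[2]
E
python3 - <<'E'
from h import *
for n in('side','top'):
    f=grab(n,n+'0'); pickle.dump(f,open(n+'0.pkl','wb')); print(n,f['mtx'].round(1).tolist(),(-f['R'].T@f['t']).round(3), f['R'].round(2).tolist())
print(monitor.state())
E
```

```text
side [[357.2, 0.0, 259.6], [0.0, 357.2, 190.3], [0.0, 0.0, 1.0]] [0.261 0.534 0.794] [[-0.86, -0.51, -0.02], [-0.37, 0.64, -0.67], [0.35, -0.57, -0.74]]
top [[378.3, 0.0, 256.4], [0.0, 378.3, 187.2], [0.0, 0.0, 1.0]] [0.354 0.003 1.187] [[0.06, -1.0, 0.0], [-0.98, -0.06, -0.2], [0.2, 0.01, -0.98]]
{'time': 0.1, 'joint_pos': array([ 1.09401574e+00,  5.33197322e-02,  1.61417063e+00, -6.03214747e-06,
        1.47600369e+00, -1.18994098e-01]), 'joint_vel': array([ 0.00197171, -0.00118781, -0.00262424,  0.00074334,  0.00100446,
       -0.00031217]), 'joint_efforts': array([-1.30628127e-04, -3.94904494e+01, -3.71363926e+01, -1.61825342e-04,
        3.90785848e-03, -1.72014143e-05]), 'tool_pos': array([0.21862621, 0.58494311, 0.24885969]), 'tool_rot': array([-2.76161561e-04,  1.77940226e-01,  9.84040839e-01, -9.09710960e-04]), 'contact_force': array([ 0.27739577, -0.25728704,  0.0478564 ]), 'ft_torque': array([-0.0013934 , -0.06079694,  0.00269994]), 'grasp_force': 0.0, 'gripper_width': 1.0006754446286783}
```

View pics/top0.png

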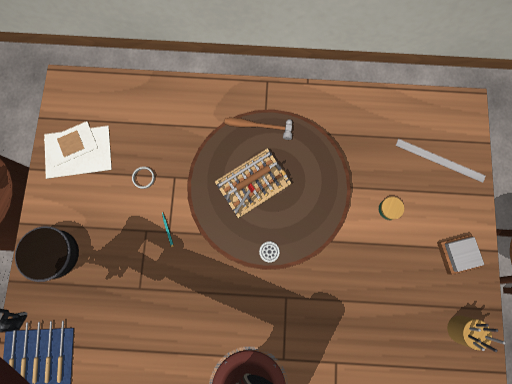

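View pics/side0.png

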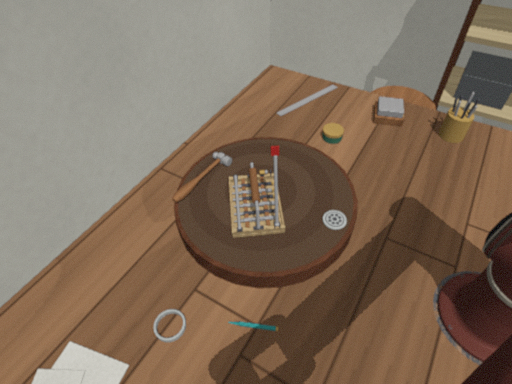

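Top view: block at about (270,188), carrier at (253,183), red tab near (251,188). In the side view the carrier is at (257,205), with the red tab at (275,150), so the bar stands upright.

Run:
```python
from h import *
ims=[]
for n,(u,v) in(('top',(253,183)),('side',(257,190))):
    f=pickle.load(open(n+'0.pkl','rb')); P=cloud(f); c=f['color']
    ims.append(cv2.resize(c[v-55:v+55,u-50:u+50],None,fx=4,fy=4,interpolation=cv2.INTER_CUBIC)[:,:,::-1])
    i=c.astype(int); red=(i[...,0]>120)&(i[...,1]<60)&(i[...,2]<60)
    vv,uu=np.nonzero(red); s=(abs(uu-u)<60)&(abs(vv-v)<60); vv,uu=vv[s],uu[s]
    print(n,'red',len(uu),uu.mean(),vv.mean(),P[vv,uu].round(3)[::3].tolist())
    m=np.zeros(red.shape,bool); m[v-60:v+60,u-60:u+60]=1
    m&=(P[...,2]>.068)&(P[...,2]<.09)
    if n=='top': m&=(np.hypot(P[...,0]-P[v,u,0],P[...,1]-P[v,u,1])<.125)
    Q=P[m]; r=cv2.minAreaRect((Q[:,:2]*1000).astype(np.float32)); print('rect',r,len(Q))
    print('blk',np.median(P[v+50,u-10:u+10,2]))
    g=m.copy(); g[:]=0; g[v-60:v+60,u-60:u+60]=1; g&=(P[...,2]>.125)&(P[...,2]<.17); Q=P[g]; print('handle',len(Q),Q.round(3)[::4].tolist())
cv2.imwrite('pics/crops.png',np.hstack(ims))
```

```text
top red 30 250.9 187.46666666666667 [[0.544, 0.026, 0.291], [0.542, 0.026, 0.292], [0.541, 0.029, 0.284], [0.54, 0.021, 0.291], [0.537, 0.023, 0.291], [0.537, 0.028, 0.277], [0.535, 0.021, 0.29], [0.534, 0.026, 0.281], [0.532, 0.018, 0.292], [0.53, 0.02, 0.289]]
rect ((591.2213745117188, 22.309059143066406), (137.55825805664062, 190.4727783203125), 36.41689682006836) 1935
blk 0.06167537285939036
handle 344 [[0.644, -0.037, 0.143], [0.637, -0.029, 0.144], [0.637, -0.04, 0.146], [0.634, -0.029, 0.145], [0.637, -0.041, 0.136], [0.629, -0.015, 0.151], [0.63, -0.026, 0.149], [0.626, -0.01, 0.15], [0.627, -0.021, 0.146], [0.623, -0.001, 0.148], [0.622, -0.013, 0.152], [0.625, -0.024, 0.144], [0.619, -0.004, 0.153], [0.62, -0.015, 0.151], [0.616, 0.004, 0.151], [0.616, -0.007, 0.153], [0.617, -0.018, 0.151], [0.613, 0.01, 0.15], [0.614, -0.002, 0.15], [0.615, -0.013, 0.148], [0.61, 0.015, 0.147], [0.61, 0.004, 0.152], [0.611, -0.008, 0.149], [0.613, -0.019, 0.145], [0.606, 0.012, 0.154], [0.608, -0.002, 0.15], [0.61, -0.013, 0.144], [0.604, 0.015, 0.15], [0.604, 0.003, 0.151], [0.606, -0.00
[... 3548 characters left out ...]
5], [0.516, 0.052, 0.166], [0.566, 0.068, 0.15], [0.558, 0.063, 0.15], [0.514, 0.05, 0.162], [0.564, 0.066, 0.146], [0.555, 0.063, 0.147], [0.57, 0.072, 0.144], [0.561, 0.067, 0.145], [0.516, 0.056, 0.16], [0.568, 0.07, 0.14], [0.557, 0.069, 0.146], [0.514, 0.054, 0.154], [0.56, 0.074, 0.146], [0.516, 0.055, 0.152], [0.556, 0.076, 0.146], [0.511, 0.055, 0.151], [0.514, 0.058, 0.148], [0.553, 0.08, 0.144], [0.513, 0.056, 0.143], [0.549, 0.083, 0.146], [0.51, 0.056, 0.141], [0.546, 0.083, 0.144], [0.549, 0.087, 0.143], [0.51, 0.06, 0.138], [0.544, 0.086, 0.141], [0.548, 0.09, 0.14], [0.51, 0.061, 0.132], [0.543, 0.088, 0.137], [0.544, 0.091, 0.136], [0.544, 0.092, 0.133], [0.542, 0.09, 0.128]]
```

View pics/crops.png

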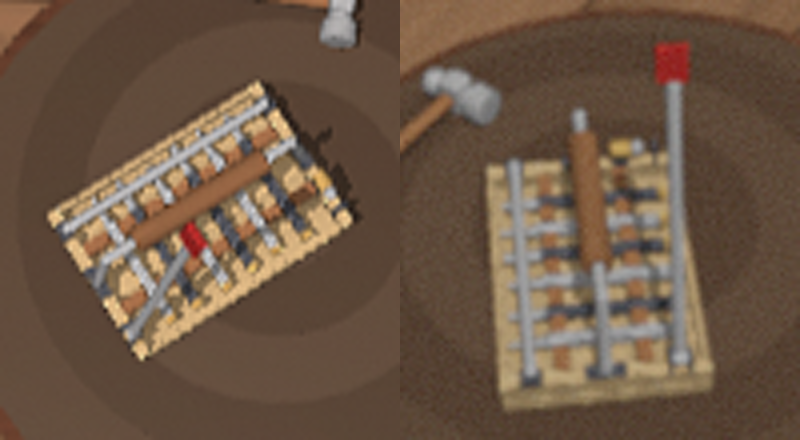

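```bash
cat > pose.py <<'E'
from h import *
def carrier(fs):
    R=[]
    for f in fs:
        P=cloud(f); c=f['color'].astype(int)
        m=(P[...,2]>.138)&(P[...,2]<.16)&(abs(P[...,0]-.593)<.08)&(abs(P[...,1]-.026)<.08)&(c[...,0]-c[...,2]>30)&(c[...,0]>60)
        Q=P[m]; (cx,cy),(w,h),a=cv2.minAreaRect((Q[:,:2]*1000).astype(np.float32))
        vx,vy,x,y=cv2.fitLine((Q[:,:2]*1000).astype(np.float32),cv2.DIST_HUBER,0,.01,.01).ravel()
        print(len(Q),(cx,cy),(w,h),a,np.degrees(np.arctan2(vy,vx)),x,y)
E
python3 - <<'E'
from pose import *
carrier([pickle.load(open(n+'0.pkl','rb')) for n in('top','side')])
C=np.array([.5935,.025]); a=np.radians(-53); ex=np.array([np.cos(a),np.sin(a)]); ey=np.array([-ex[1],ex[0]])
H=C-.088*ex-.046*ey; print('hinge',H)
T=np.array([.536,.0235]); print('tab rel',(T-H)@ex,(T-H)@ey)
E
```

```text
265 (589.2421875, 29.522541046142578) (20.508501052856445, 141.8508758544922) 36.92196273803711 -53.597557 591.7735 24.424463
261 (596.4404907226562, 19.861404418945312) (19.784269332885742, 118.423095703125) 36.309654235839844 -54.17412 591.38293 27.271408
hinge [0.50380304 0.06759643]
tab rel 0.05459358943382814 -0.0008242643624474244
```

```bash
cat > plan.py <<'E'
import numpy as np
C=np.array([.593,.0255]); a=np.radians(-53.7); ex=np.array([np.cos(a),np.sin(a)]); ey=np.array([-ex[1],ex[0]])
def W(x,y,z): return np.r_[C+x*ex+y*ey,.06+z]
def tip(th):  # TCP world position, finger edge pushing at bar angle th
    w=np.clip((.9-th)/.6,0,1); s=.200*np.cos(th)-.011+.016*w; h=.203*np.sin(th)+.003*np.cos(th)
    return W(-.088+s,-.049,.030+h+.019)
E
python3 - <<'E'
from plan import *; from h import *
s=monitor.state(); p=s['tool_pos']; print(p)
A=W(-.088+.005,-.049,.215+.019)
print('above',((A+[0,0,.1]-p)/.3).round(3),'A',((A-p)/.3).round(3))
for t in (1.25,1.1,1.0,.9,.8,.7,.6,.5,.4,.3,.2,.15,.1,.05,0): print(t,tip(t).round(4),((tip(t)-A)/.3).round(3))
E
```

```text
[0.21862621 0.58494311 0.24885969]
above [ 0.952 -1.739  0.484] A [ 0.952 -1.739  0.15 ]
1.25 [0.5322 0.0255 0.3026] [ 0.093 -0.126  0.029]
1.1 [0.5486 0.0032 0.2913] [ 0.147 -0.201 -0.009]
1.0 [ 0.5589 -0.0108  0.2814] [ 0.182 -0.247 -0.042]
0.9 [ 0.5685 -0.0239  0.2699] [ 0.214 -0.291 -0.08 ]
0.8 [ 0.579  -0.0382  0.2567] [ 0.249 -0.339 -0.124]
0.7 [ 0.5886 -0.0513  0.2421] [ 0.281 -0.382 -0.173]
0.6 [ 0.5974 -0.0632  0.2261] [ 0.31  -0.422 -0.226]
0.5 [ 0.6051 -0.0738  0.209 ] [ 0.336 -0.457 -0.283]
0.4 [ 0.6118 -0.0829  0.1908] [ 0.358 -0.488 -0.344]
0.3 [ 0.6175 -0.0906  0.1719] [ 0.377 -0.513 -0.407]
0.2 [ 0.6204 -0.0946  0.1523] [ 0.387 -0.527 -0.472]
0.15 [ 0.6214 -0.096   0.1423] [ 0.39  -0.531 -0.506]
0.1 [ 0.6222 -0.097   0.1323] [ 0.393 -0.535 -0.539]
0.05 [ 0.6226 -0.0976  0.1221] [ 0.394 -0.537 -0.573]
0 [ 0.6228 -0.0978  0.112 ] [ 0.395 -0.537 -0.607]
```

>>> arm_command --rows '[[0,[0.05,-0.1,0.12],[0,0,-0.07]],[0,[0.12,-0.2,0.24],[0,0,-0.14]],[0,[0.19,-0.32,0.36],[0,0,-0.21]],[0,[0.26,-0.44,0.44],[0,0,-0.28]],[0,[0.33,-0.56,0.484],[0,0,-0.34]],[0,[0.4,-0.68,0.484],[0,0,-0.369]],[0,[0.47,-0.79,0.484],[0,0,-0.369]],[0,[0.53,-0.9,0.484],[0,0,-0.369]],[0,[0.6,-1.0,0.484],[0,0,-0.369]],[0,[0.6,-1.0,0.484],[0,0,-0.369]],[0,[0.6,-1.0,0.484],[0,0,-0.369]]]'

```text
time: 1.02
tool_pos: [0.4007, 0.282, 0.3949]
tool_rot: [0.001, 0.454, 0.891, -0.001]
contact_force: [0.2, 0.7, 0.4]
gripper_width: 0.001
grasp_force: 0.0
```

>>> arm_command --rows '[[0,[0.06,-0.12,0],[0,0,0]],[0,[0.12,-0.24,0],[0,0,0]],[0,[0.18,-0.36,0],[0,0,0]],[0,[0.24,-0.48,0],[0,0,0]],[0,[0.3,-0.61,0],[0,0,0]],[0,[0.352,-0.739,0],[0,0,0]],[0,[0.352,-0.739,0],[0,0,0]],[0,[0.352,-0.739,-0.11],[0,0,0]],[0,[0.352,-0.739,-0.22],[0,0,0]],[0,[0.352,-0.739,-0.3],[0,0,0]],[0,[0.352,-0.739,-0.334],[0,0,0]],[0,[0.352,-0.739,-0.334],[0,0,0]]]'

```text
time: 2.02
tool_pos: [0.5028, 0.0645, 0.2912]
tool_rot: [-0.003, 0.451, 0.892, -0.001]
contact_force: [0.2, -0.2, -0.1]
gripper_width: -0.003
grasp_force: 0.0
```

Run:
```python
from h import *
s=monitor.state(); print(s['tool_pos'],s['contact_force'])
a=grab('side')['color'][90:260,170:340]; b=grab('top')['color'][110:280,170:340]
cv2.imwrite('pics/b.png',cv2.resize(np.hstack([a,b])[:,:,::-1],None,fx=2.3,fy=2.3,interpolation=cv2.INTER_CUBIC))
```

```text
[0.50275437 0.06450995 0.29124272] [ 0.17660683 -0.19904862 -0.09465495]
```

View pics/b.png

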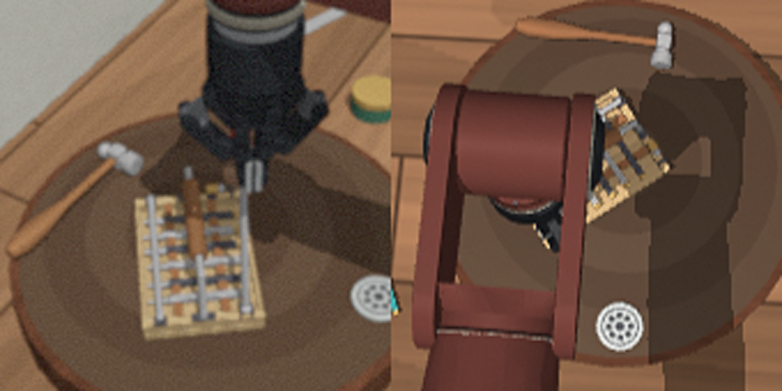

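Side view: the closed fingers (crop 255,175) stand right behind the bar (tab hidden), in line with it, with the hammer and roundel well clear. Sweep now.

>>> arm_command --rows '[[0,[0.05,-0.065,0.015],[0,0,0]],[0,[0.093,-0.126,0.029],[0,0,0]],[0,[0.147,-0.201,-0.009],[0,0,0]],[0,[0.182,-0.247,-0.042],[0,0,0]],[0,[0.214,-0.291,-0.08],[0,0,0]],[0,[0.249,-0.339,-0.124],[0,0,0]],[0,[0.281,-0.382,-0.173],[0,0,0]],[0,[0.31,-0.422,-0.226],[0,0,0]],[0,[0.336,-0.457,-0.283],[0,0,0]],[0,[0.358,-0.488,-0.344],[0,0,0]],[0,[0.377,-0.513,-0.4],[0,0,0]],[0,[0.377,-0.513,-0.4],[0,0,0]]]'

```text
time: 3.12
tool_pos: [0.6178, -0.091, 0.1734]
tool_rot: [-0.001, 0.452, 0.892, -0.0]
contact_force: [-0.5, -0.4, -1.2]
gripper_width: -0.001
grasp_force: 0.0
```

Run:
```python
from h import *
s=monitor.state(); print(s['tool_pos'],s['contact_force'])
a=grab('side')['color'][90:260,170:340]; b=grab('top')['color'][110:280,170:340]
cv2.imwrite('pics/c.png',cv2.resize(np.hstack([a,b])[:,:,::-1],None,fx=2.3,fy=2.3,interpolation=cv2.INTER_CUBIC))
```

```text
[ 0.61777201 -0.09096209  0.17340452] [-0.46875266 -0.36015444 -1.16481578]
```

View pics/c.png

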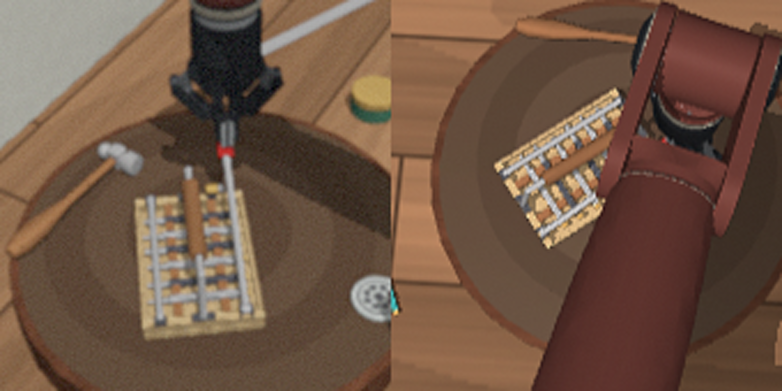

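The fingertips sit on the red tab (228,150), with the bar about 0.3 rad up, and the carrier has not moved. Continue down.

>>> arm_command --rows '[[0,[0.006,-0.008,-0.03],[0,0,0]],[0,[0.01,-0.014,-0.065],[0,0,0]],[0,[0.013,-0.018,-0.1],[0,0,0]],[0,[0.016,-0.022,-0.135],[0,0,0]],[0,[0.017,-0.024,-0.16],[0,0,0]],[0,[0.018,-0.024,-0.18],[0,0,0]],[0,[0.018,-0.024,-0.195],[0,0,0]],[0,[0.018,-0.024,-0.205],[0,0,0]],[0,[0.018,-0.024,-0.205],[0,0,0]]]'

```text
time: 3.97
tool_pos: [0.6224, -0.0971, 0.1122]
tool_rot: [-0.001, 0.452, 0.892, -0.0]
contact_force: [0.1, 0.1, -0.2]
gripper_width: -0.004
grasp_force: 0.0
```

>>> arm_command --rows '[[0,[0,0,-0.004],[0,0,0]],[0,[0,0,-0.008],[0,0,0]],[0,[0,0,-0.008],[0,0,0]]]'

```text
time: 4.22
tool_pos: [0.6232, -0.0973, 0.1116]
tool_rot: [0.0, 0.452, 0.892, 0.0]
contact_force: [-0.2, 0.7, 0.8]
gripper_width: -0.004
grasp_force: 0.4
```

>>> arm_command --rows '[[0,[0,0,-0.005],[0,0,0]],[0,[0,0,-0.01],[0,0,0]],[0,[0,0,-0.01],[0,0,0]],[0,[0,0,-0.01],[0,0,0]]]'

```text
time: 4.55
tool_pos: [0.6235, -0.0972, 0.111]
tool_rot: [0.0, 0.452, 0.892, 0.0]
contact_force: [-4.6, 2.4, 11.8]
gripper_width: 0.001
grasp_force: 5.9
```

>>> arm_command --rows '[[0,[0,0,0.05],[0,0,0]],[0,[0,0,0.17],[0,0,0]],[0,[0,0,0.3],[0,0,0]],[0,[0,0,0.42],[0,0,0]],[0,[0,0,0.47],[0,0,0]],[0,[0,0,0.47],[0,0,0]]]'

```text
time: 5.05
tool_pos: [0.6256, -0.0981, 0.2562]
tool_rot: [0.006, 0.452, 0.892, 0.001]
contact_force: [1.1, 0.1, 1.1]
gripper_width: 0.0
grasp_force: 0.0
```

Run:
```python
from pose import *
s=monitor.state(); print(s['tool_pos'],s['contact_force'])
f=grab('side'); t=grab('top'); carrier([f]); P=cloud(f); i=f['color'].astype(int); red=(i[...,0]>110)&(i[...,1]<60)&(i[...,2]<60)
m=red&(abs(P[...,0]-.62)<.05)&(abs(P[...,1]+.09)<.05); print('tab',m.sum(),P[m].mean(0) if m.any() else 0, P[m][:,2].max() if m.any() else 0)
C=np.array([.593,.0255])
m=(P[...,2]>.072)&(P[...,2]<.09)&(np.hypot(P[...,0]-C[0],P[...,1]-C[1])<.12); print(cv2.minAreaRect((P[m][:,:2]*1000).astype(np.float32)))
a=f['color'][120:260,190:330]; b=t['color'][110:250,190:330]
cv2.imwrite('pics/d.png',cv2.resize(np.hstack([a,b])[:,:,::-1],None,fx=2.8,fy=2.8,interpolation=cv2.INTER_CUBIC))
```

```text
[ 0.62560621 -0.09811985  0.25623372] [1.13634064 0.11010962 1.09772025]
261 (596.8275756835938, 19.48973846435547) (19.833890914916992, 120.55342864990234) 36.47977828979492 -54.165413 591.48236 27.309654
tab 26 [ 0.62488621 -0.0962984   0.09134502] 0.09435441922091001
((596.963623046875, 19.013320922851562), (129.94778442382812, 204.2388153076172), 36.487545013427734)
```

View pics/d.png

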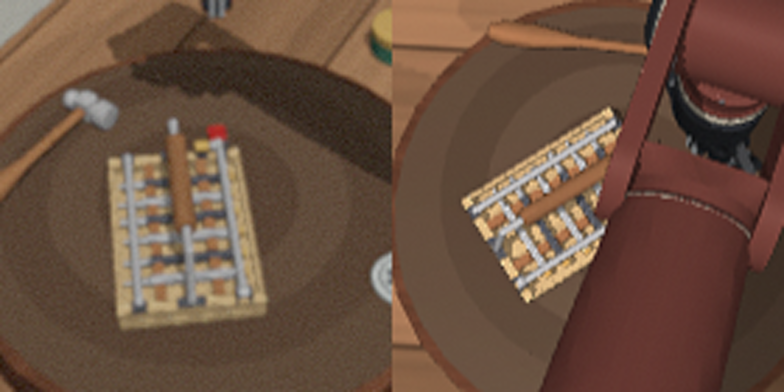

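Side crop: red tab at (217,132) lies flat beside the brass catch, all six punches are in place, and the tab top measures 0.094 m (0.093 expected when shut). Now go over the grip, opening the fingers.

>>> arm_command --rows '[[60,[-0.025,0.1,0],[0,0,0]],[60,[-0.05,0.2,0],[0,0,0]],[60,[-0.075,0.3,0],[0,0,0]],[60,[-0.094,0.4,0],[0,0,0]],[60,[-0.094,0.4,0],[0,0,0]],[60,[-0.094,0.4,0],[0,0,0]],[60,[-0.094,0.4,0],[0,0,0]],[60,[-0.094,0.4,0],[0,0,0]]]'

```text
time: 5.82
tool_pos: [0.5945, 0.0217, 0.2476]
tool_rot: [-0.001, 0.452, 0.892, -0.001]
contact_force: [-0.1, 0.6, 0.4]
gripper_width: 0.702
grasp_force: 0.0
```

Down 0.110 m (-0.365), then close.

>>> arm_command --rows '[[60,[0,0,-0.08],[0,0,0]],[60,[0,0,-0.17],[0,0,0]],[60,[0,0,-0.26],[0,0,0]],[60,[0,0,-0.33],[0,0,0]],[60,[0,0,-0.365],[0,0,0]],[60,[0,0,-0.365],[0,0,0]],[60,[0,0,-0.365],[0,0,0]]]'

```text
time: 6.4
tool_pos: [0.5949, 0.0219, 0.1395]
tool_rot: [-0.0, 0.452, 0.892, -0.0]
contact_force: [1.0, 0.9, 0.3]
gripper_width: 0.705
grasp_force: 0.0
```

Run:
```python
from h import *
s=monitor.state(); print(s['tool_pos'],s['contact_force'])
a=grab('side')['color'][120:260,190:330]
cv2.imwrite('pics/e.png',cv2.resize(a[:,:,::-1],None,fx=4,fy=4,interpolation=cv2.INTER_CUBIC))
```

```text
[0.59485443 0.02194087 0.13949186] [0.99867322 0.87338206 0.347535  ]
```

View pics/e.png

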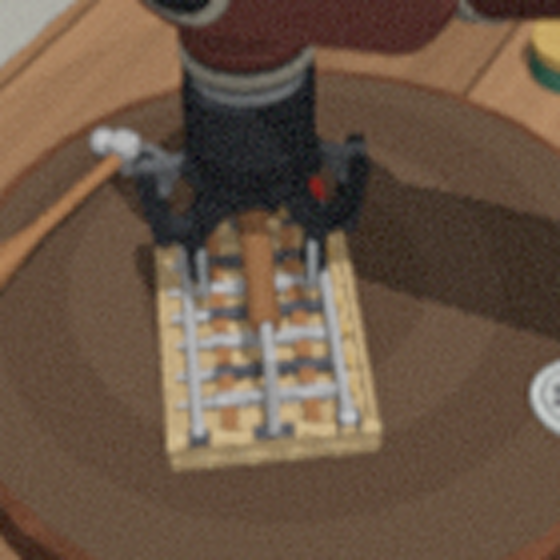

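The fingers at (200,265) and (315,260) straddle the sleeve at (258,265), centred and level. Close.

>>> arm_command --rows '[[10,[0,0,0],[0,0,0]],[10,[0,0,0],[0,0,0]],[10,[0,0,0],[0,0,0]],[10,[0,0,0],[0,0,0]],[10,[0,0,0],[0,0,0]],[10,[0,0,0],[0,0,0]],[10,[0,0,0],[0,0,0]],[10,[0,0,0],[0,0,0]]]'

```text
time: 7.12
tool_pos: [0.5952, 0.0222, 0.1413]
tool_rot: [0.001, 0.452, 0.892, -0.0]
contact_force: [-2.1, -0.6, 6.0]
gripper_width: 0.216
grasp_force: 58.4
```

>>> arm_command --rows '[[10,[0,0,0.01],[0,0,0]],[10,[0,0,0.025],[0,0,0]],[10,[0,0,0.045],[0,0,0]],[10,[0,0,0.07],[0,0,0]],[10,[0,0,0.09],[0,0,0]],[10,[0,0,0.1],[0,0,0]],[10,[0,0,0.1],[0,0,0]],[10,[0,0,0.1],[0,0,0]]]'

```text
time: 7.78
tool_pos: [0.595, 0.0226, 0.17]
tool_rot: [0.0, 0.452, 0.892, 0.0]
contact_force: [-0.4, 0.1, -8.0]
gripper_width: 0.214
grasp_force: 58.8
```

Run:
```python
from h import *
s=monitor.state(); print(s['tool_pos'],s['contact_force'],s['gripper_width'],s['grasp_force'])
f=grab('side'); P=cloud(f); a=f['color'][110:250,190:330]
cv2.imwrite('pics/f.png',cv2.resize(a[:,:,::-1],None,fx=4,fy=4,interpolation=cv2.INTER_CUBIC))
```

```text
[0.59496063 0.02262148 0.16999305] [-0.44350482  0.13002542 -8.00518779] 0.21355017990446373 58.833237290382385
```

View pics/f.png

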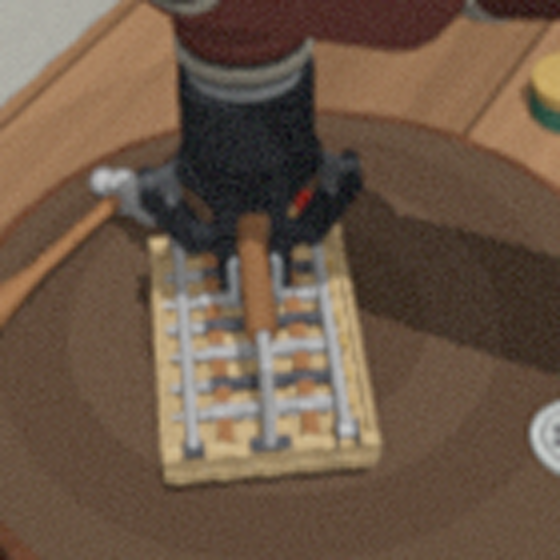

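The carrier hangs level at about 30 mm, with the full 8 N carried and the bar and punches in place. Lift the rest.

>>> arm_command --rows '[[10,[0,0,0.01],[0,0,0]],[10,[0,0,0.03],[0,0,0]],[10,[0,0,0.06],[0,0,0]],[10,[0,0,0.1],[0,0,0]],[10,[0,0,0.14],[0,0,0]],[10,[0,0,0.18],[0,0,0]],[10,[0,0,0.21],[0,0,0]],[10,[0,0,0.23],[0,0,0]],[10,[0,0,0.235],[0,0,0]],[10,[0,0,0.235],[0,0,0]],[10,[0,0,0.235],[0,0,0]],[10,[0,0,0.235],[0,0,0]]]'

```text
time: 8.83
tool_pos: [0.5942, 0.0226, 0.2389]
tool_rot: [-0.001, 0.452, 0.892, -0.0]
contact_force: [0.6, -0.7, -8.4]
gripper_width: 0.214
grasp_force: 58.9
```

>>> arm_command --rows '[[10,[0,0,0],[0,0,0]],[10,[0,0,0],[0,0,0]],[10,[0,0,0],[0,0,0]],[10,[0,0,0],[0,0,0]],[10,[0,0,0],[0,0,0]],[10,[0,0,0],[0,0,0]],[10,[0,0,0],[0,0,0]],[10,[0,0,0],[0,0,0]],[10,[0,0,0],[0,0,0]],[10,[0,0,0],[0,0,0]]]'

```text
time: 9.67
tool_pos: [0.5948, 0.0226, 0.2401]
tool_rot: [0.0, 0.452, 0.892, -0.0]
contact_force: [-0.3, 0.5, -8.5]
gripper_width: 0.216
grasp_force: 58.9
```

Run:
```python
from h import *
f=grab('side'); P=cloud(f)
m=(P[...,2]>.15)&(P[...,2]<.22)&(np.hypot(P[...,0]-.595,P[...,1]-.023)<.12)
Q=P[m]; c=Q.mean(0); print(c,len(Q))
# rim/rod heights near hinge end vs the two corners
C=np.array([.5945,.0227]);a=np.radians(-53.7);ex=np.array([np.cos(a),np.sin(a)]);ey=np.array([-ex[1],ex[0]])
u=(Q[:,:2]-C)@ex; v=(Q[:,:2]-C)@ey
for lo,hi in((-.1,-.05),(-.05,0),(0,.05),(.05,.1)):
  for s in(-1,1):
    k=(u>lo)&(u<hi)&(v*s>.052)&(v*s<.066); print(lo,s,k.sum(),np.percentile(Q[k,2],80) if k.any() else 0)
s=monitor.state(); print(s['tool_pos'],s['joint_vel'].round(4),s['contact_force'],s['time'])
cv2.imwrite('pics/g.png',cv2.resize(f['color'][90:250,180:340,::-1],None,fx=3.7,fy=3.7,interpolation=cv2.INTER_CUBIC))
```

```text
[0.5809742  0.04473916 0.17808452] 2874
-0.1 -1 95 0.18069423110334293
-0.1 1 115 0.18100457794685307
-0.05 -1 78 0.17872249984595887
-0.05 1 89 0.1786960089356442
0 -1 66 0.17830338680961144
0 1 84 0.1793691695471947
0.05 -1 70 0.17988135453876655
0.05 1 82 0.18094188342457346
[0.59478188 0.0226029  0.24016844] [-0.     -0.0028  0.0011 -0.0018  0.     -0.0047] [-0.3663776  -0.17492766 -6.9781322 ] 9.7167
```

View pics/g.png

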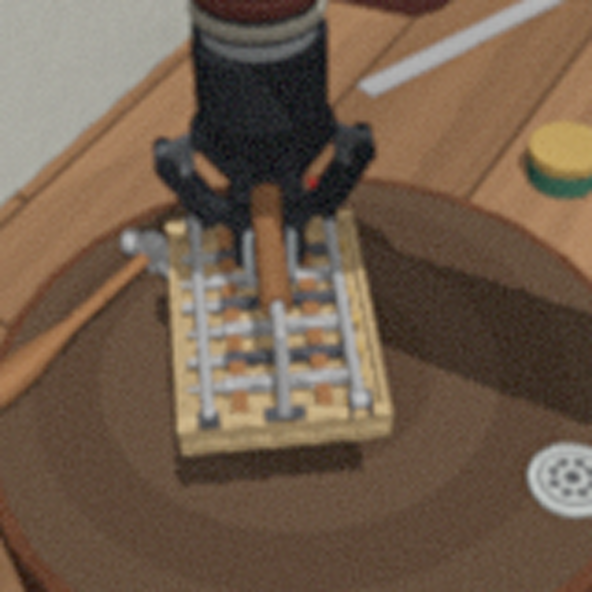

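The carrier is level: the rim measures 0.178–0.181 m at all corners, so the underside is about 96 mm above the block. The keeper is shut, the punches are seated and nothing is moving.

```bash
python3 -c "
from plant import manip
print(manip.job_done())"
```

```text
the job is handed in; nothing more can be done
None
```

I handed the job in with the keeper shut in its catch and the carrier held by its grip, level and still, about 96 mm above the block; the last picture shows the punches in their notches and the hammer, roundel and tin undisturbed, and the bangle, which the last pictures don't show, was never approached.

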